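# Box in a timber blank with the telescopic stop and hold its lock pin home

## Robot

A 6-joint arm with a two-finger parallel gripper is mounted at the origin on a cart in front of the work surface, level with it; the furniture and walls round the work are solid. World frame = base frame: x ahead of the robot, y to its left, z up, the work surface at z = 0. Lengths are in mm, angles in rad, forces in N, time in s.
With the tool pointing down it reaches from about 350 to 775 mm from the base axis. Payload 5.5 kg.
Tool frame: the origin (TCP) lies between the finger pads; the fingertips stand ahead of it and the grasp point (between the pads) is the TCP (robot.tip_reach is the z of the fingertips in the tool frame, in mm); z points along the fingers, y is the direction in which the jaws open and shut (so a half turn about z gives the same grasp; the last joint's range is limited). The gripper opens to 85 mm and grips with 20 to 120 N. Pads are 22 mm wide; open, the fingers measure 114 mm over their backs; the gripper's body (76 mm by 85 mm) begins 54 mm behind the grasp point. The pads swing forward as they close: fully open they stand 13 mm farther back than shut.
Start: joints at [1.162, 0.313, 0.046, 1.304, 0, 1.431], TCP at [152.728, 554.386, 250.323] pointing down, gripper open.
Joint ranges: [-2.76, 2.76], [-0.86, 1.69], [-1.03, 1.26], [-2.2, 2.34], [-1.47, 1.5], [-3.14, 3.14]. Speed limits (rad/s): [2.57, 2.57, 3.14, 3.14, 3.14, 3.14].

## Interface

Orientations are given as a unit quaternion [x, y, z, w].
In Python, from station import robot, cams gives the robot as it stands.
- The arm moves only by the tool apply_moves, never from a script. Its argument "deltas" is one flat list of numbers, 5 for each row, row after row: the shift along the world's x, y, z in m, then the turn about the world's z in degrees, then the finger opening in m, from 0 to 0.0854. In form: [tx, ty, tz, spin, claw, tx, ty, tz, spin, claw, ...]. A call has exactly 10 rows; each row is the pose to reach, as a shift and turn from the pose commanded when the call began; what a row does not reach only later rows make up. A row lasts 1/8 s, in which the tool goes at most 62.5 mm and 10.7 degrees, less where a joint would pass 70% of its speed; a pose out of reach is approached as far as the arm can. A call with a gripper value outside its range is refused whole. The fingers move at their own pace and stop on an object; "squeeze" is the grip in N (left out, the last holds). Time passes only in rows, so rows that repeat a pose let the fingers close, or fill a call up. It gives the time, the measured TCP pose, the force and the opening at its end, in the units of the state.
- robot.observe(): the state, without advancing time (a new reading comes with each control period).
- cams.read_camera(name): name is "side" or "top"; returns the picture (480x640x3 uint8, red, green, blue); there is no depth.
- cams.camera_model(name): a dict with "K" (3x3 intrinsics, pixels), "k1" (the pictures are not rectified: a ray, as slopes to the right and down, at radius r is drawn at 1 + k1 r^2 times it, then the intrinsics apply), "eye" and "attitude" of the camera in the world. Camera axes: x right, y down, z forward; pixel columns grow to the right and rows downward; lengths in mm; the calibration is good to about 2 mm. A picture is of the moment at which its call begins. camera_model takes no time and is no camera call.
- robot.job_done(): hands the job in, once; it reports no verdict.
The state is a dict: "clock": time; "q": joint angles; "joint_vel": joint speeds; "joint_efforts": joint torques, N m; "eef_pos": TCP position; "ee_rot": TCP orientation; "ft_force": force on the tool from outside, world axes, zero at the start; "ft_torque": the same for the moment, N m; "opening": finger opening in mm.
Only numpy, scipy, OpenCV 4.12 (cv2) and the standard library are available. Lean on these libraries where they do the work, as an engineer would, in place of code of your own. Each camera call takes 0.05 s, during which the arm holds its last target.

## Task

Push the timber blank flat along the bench until its long side lies against the steel fence, in the space between the telescopic stop's rubber pad and the end stop. Then pull the black knob of the lock plunger up, slide the tube section to the next hole towards the blank so that its pad closes on the end of the blank, and let the pin go fully home in that hole. Finish while still gripping the knob with the pin home (do not let go), and leave the tape measure, the ball bearing and the marker where they lie.

Things in the scene. Friction and masses are not known exactly. Their poses are not given: they have to be found in the camera images.
- stop_rail: Steel stop rail bolted to the bench. Origin on the bench under the axis of its telescopic bar (axis 36 mm up). y runs along the bar towards the end stop, x away from the robot to the fence. Inner tube: fixed, 26 mm square, 10 mm holes on top every 40 mm (y = -140 to -20 mm), in a tail bracket 63 mm high at y = -218 to -182 mm. Fence: upright plate along y, 40 mm high, face at x = +45.5 mm
- blank_seat (a point): Seat of the blank: point on the bench on the line of the bar, 61 mm before the end stop's face; axes as those of stop_rail. When the blank is boxed in, its origin lies here with its axes parallel to these (either way round)
- blank: Rectangular timber block, 89 mm (its x) by 120 mm (its y) by 38 mm high, about 0.2 to 0.4 kg, loose, flat on the bench on the robot's side of the rail. Origin: centre of its underside. Its 120 mm side goes along the fence
- tube_section (a joint): Slide (m, towards the rail's +y) of the outer tube section: 34 mm square, top 53 mm up, collar and plunger at its rear, pad (64 mm wide, 7 to 53 mm up) at its front. 0: pin in its present hole, pad face at y = +32 mm of the rail. 0.040: pin in the next hole towards the blank, pad face 122 mm from the end stop. Range -0.045 to 0.085; pin's play about 1 mm each way; 3 N moves it with the pin out
- lock_plunger (a joint): Lift of the lock plunger (m). 0: pin home, 10 mm deep in the hole. Clear of the hole above 0.010; end of travel 0.016. A spring presses it down, 4 N at 0 and 8 N at full lift. Let go between two holes, the pin (8 mm, round tip) rides on the tube and drops into a hole when it comes over one
- pull_knob: Black round pull knob on the lock plunger: upright cylinder 28 mm across, 30 mm high. Origin: centre of its underside, 69 mm above the bench when the pin is home. Below it a boss 25 mm across and 12 mm high on the collar (40 mm wide). It moves with section and plunger; on the rail it is at x = 0, y = -100 mm + the value of tube_section
- tape: Tape measure, 32x81x64 mm, standing on the bench at the left front: to be left alone
- marker: Paint marker, 122 mm long, lying on the bench between the robot and the blank: to be left alone
- end_stop (a point): Foot of the end stop's face, on the line of the bar: an upright plate 48 mm high, reaching from x = -16 mm of the rail to the fence; the face looks along the rail's -y, towards the pad. Axes as those of stop_rail
- bearing: Steel ball bearing, 52 mm across and 15 mm high, lying on the bench before the rail: to be left alone

How it is judged:
By the outcome, as a careful person would: the job done as asked, in the order asked, and still so for the second after the job is handed in, while the arm keeps its last pose, push and grip.
It also fails if it takes over 54 s, if anything falls off the work surface, if the arm or the gripper's body presses on something with over 40 N, if the wrist force passes 120 N, or if a joint passes its speed limit or range.

## Working session

There is one attempt and no reset: what is moved stays moved. The work goes in short steps, Python scripts to look and compute and a tool call to move; the robot and the scene stay as the last step left them, time stands still between calls to the robot, and variables do not carry over. Pictures are saved under pics/ and viewed, and the job is handed in when it is done.

Besides the shell and the picture viewer there is one more tool, called after "Request:" as a command line: name --argument value ..., lists and objects as JSON in quotes. apply_moves: Moves the arm, as the interface text tells. Its arguments: {"type":"object","properties":{"deltas":{"type":"array","items":{"type":"number"}},"squeeze":{"type":"number"}},"required":["deltas"]}

```bash
ls; mkdir -p pics
python3 - <<'E'
from station import robot, cams
import cv2
for n in ("side","top"):
    im=cams.read_camera(n); cv2.imwrite(f"pics/{n}0.png",im[:,:,::-1]); print(n,cams.camera_model(n))
print(robot.observe(), robot.tip_reach)
E
```

```text
pics
side {'K': array([[497.29382857,   0.        , 320.07843224],
       [  0.        , 497.29382857, 239.4043314 ],
       [  0.        ,   0.        ,   1.        ]]), 'k1': -0.10743031223490922, 'eye': array([ 499.17552147, -769.68007288,  617.86881883]), 'attitude': array([ 9.04616811e-01,  1.46637206e-02,  4.49268501e-04, -4.25973237e-01])}
top {'K': array([[547.8577382 ,   0.        , 315.10157444],
       [  0.        , 547.8577382 , 234.50040168],
       [  0.        ,   0.        ,   1.        ]]), 'k1': -0.006201067857494894, 'eye': array([ 132.36421285, -149.80637911, 1009.76223671]), 'attitude': array([ 0.74726938, -0.63576513,  0.12179017, -0.15019431])}
{'clock': 0.1, 'q': array([1.16237183e+00, 3.13930355e-01, 4.50840278e-02, 1.30356467e+00,
       1.45131245e-05, 1.43120181e+00]), 'joint_vel': array([ 0.000398  , -0.00149734,  0.0040705 ,  0.00040384,  0.0032053 ,
       -0.00061468]), 'joint_efforts': array([ 1.67211983e-03, -4.81723917e+01,  2.99245155e+01,  1.27315085e-02,
       -1.74431839e-04,  1.34783772e-05]), 'eef_pos': array([152.55874939, 553.96403934, 249.49161558]), 'ee_rot': array([ 1.34010564e-01,  9.90979574e-01, -7.75254603e-04, -2.25445995e-04]), 'ft_force': array([ 1.16096771, -0.07718992,  0.09826811]), 'ft_torque': array([-0.01776954, -0.0359927 , -0.02166171]), 'opening': 85.36624746325339} 19.0
```

View pics/side0.png

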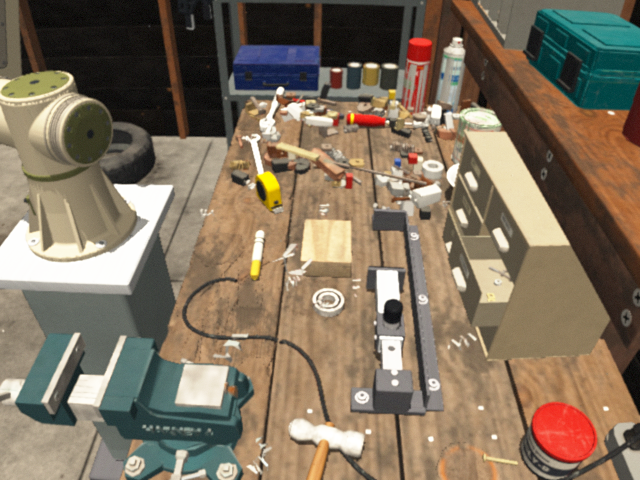

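View pics/top0.png

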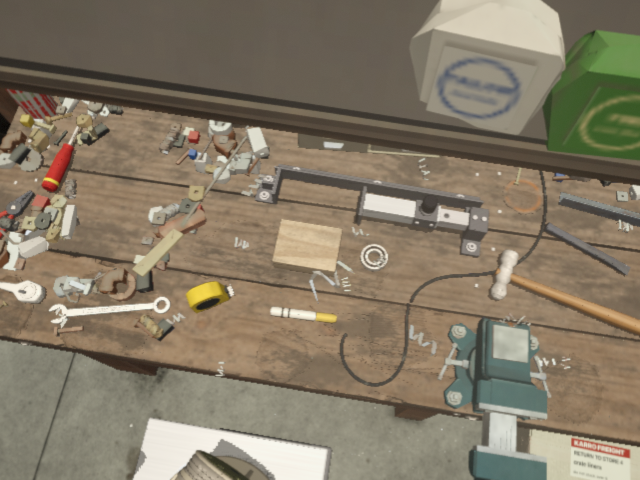

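```bash
cat > h.py <<'E'
import numpy as np, cv2
from station import robot, cams
from scipy.spatial.transform import Rotation as R
def cm(n):
    m=cams.camera_model(n); return m['K'],m['k1'],m['eye'],R.from_quat(m['attitude']).as_matrix()
def ray(n,uv):
    K,k1,e,A=cm(n); uv=np.atleast_2d(np.float64(uv))
    p=cv2.undistortPoints(uv.reshape(-1,1,2),K,np.array([k1,0,0,0.]),None,None,None)[:,0] if 0 else cv2.undistortPointsIter(uv.reshape(-1,1,2),K,np.array([k1,0,0,0.]),None,None,(3,100,1e-10))[:,0]
    return e,np.c_[p,np.ones(len(p))]@A.T
def plane(n,uv,z):
    e,d=ray(n,uv); return e+d*((z-e[2])/d[:,2])[:,None]
def proj(n,P):
    K,k1,e,A=cm(n); P=np.atleast_2d(np.float64(P)); c=(P-e)@A
    s=c[:,:2]/c[:,2:]; s=s*(1+k1*(s**2).sum(1))[:,None]
    return s@K[:2,:2].T+K[:2,2]
def tri(a,b):
    e1,d1=ray('side',a);e2,d2=ray('top',b);d1=d1[0]/np.linalg.norm(d1);d2=d2[0]/np.linalg.norm(d2)
    s=np.linalg.lstsq(np.c_[d1,-d2],e2-e1,rcond=None)[0]
    p,q=e1+s[0]*d1,e2+s[1]*d2; return (p+q)/2,np.linalg.norm(p-q)
E
python3 - <<'E'
from h import *
for n in('side','top'): print(n,proj(n,[[0,0,0],[152,554,250],[400,0,0]]))
# crops
for n,(x0,y0,x1,y1) in dict(side=(280,190,460,430),top=(250,150,510,280)).items():
    im=cv2.imread(f'pics/{n}0.png')[y0:y1,x0:x1]; s=2.5 if n=='side' else 3
    cv2.imwrite(f'pics/{n}0c.png',cv2.resize(im,None,fx=s,fy=s,interpolation=cv2.INTER_CUBIC))
E
```

```text
side [[ 82.40802557 226.08885491]
 [198.30696474  21.20653481]
 [276.21083611 231.09527871]]
top [[ 217.25876674  528.86786232]
 [-176.17480693  354.47506923]
 [ 265.04936848  295.64013662]]
```

View pics/side0c.png

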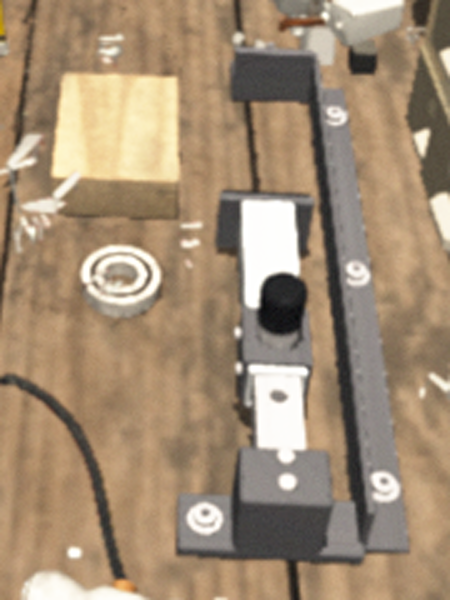

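View pics/top0c.png

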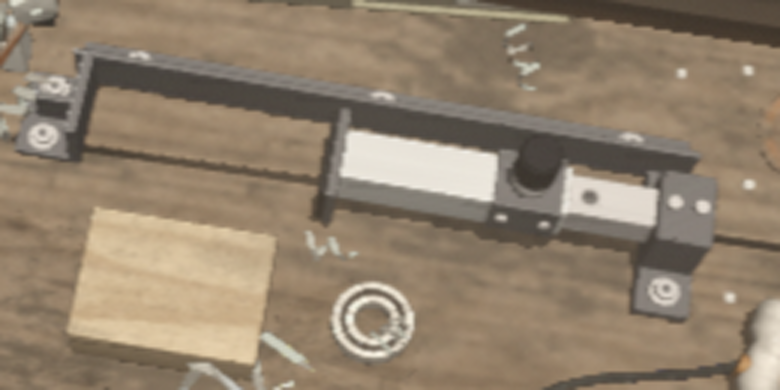

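Run:
```python
from h import *
rois=dict(side=(280,190,460,430),top=(250,150,510,280))
for n,(x0,y0,x1,y1) in rois.items():
    im=cv2.imread(f'pics/{n}0.png')[y0:y1,x0:x1]; hsv=cv2.cvtColor(im,cv2.COLOR_BGR2HSV)
    # blank top
    m=((hsv[...,2]>165)&(hsv[...,1]>60)&(hsv[...,0]<30)).astype(np.uint8)*255
    m=cv2.morphologyEx(m,cv2.MORPH_OPEN,np.ones((3,3)))
    c=max(cv2.findContours(m,0,1)[0],key=cv2.contourArea); r=cv2.minAreaRect(c)
    b=cv2.approxPolyDP(c,0.04*cv2.arcLength(c,True),True)[:,0]+[x0,y0]
    print(n,'blank',b.tolist()); P=plane(n,b,38); print(P.round(1).tolist(), np.linalg.norm(P-np.roll(P,1,0),axis=1).round(1), P.mean(0).round(1))
    w=((hsv[...,2]>180)&(hsv[...,1]<50)).astype(np.uint8)*255
    for c in sorted(cv2.findContours(w,0,1)[0],key=cv2.contourArea)[-3:]:
        b=cv2.boxPoints(cv2.minAreaRect(c))+[x0,y0]; print(n,'white',cv2.contourArea(c),b.round(1).tolist(),plane(n,b,53).round(1)[:,:2].tolist())
    k=(hsv[...,2]<38).astype(np.uint8)*255
    for c in sorted(cv2.findContours(k,0,1)[0],key=cv2.contourArea)[-2:]: print(n,'black',cv2.contourArea(c),(np.array(cv2.boundingRect(c))+[x0,y0,0,0]), c[:,0].mean(0)+[x0,y0])
# knob top
a=np.array([285,283])/2.5+[280,190]; b=np.array([542,147])/3+[250,150]
print(tri(a,b), plane('side',a,99),plane('top',b,99))
# fence ends top edge front, bracket etc. by eye
for nm,p,z in [('fenceL top',(97,57),40),('fenceR top',(694,168),40),('padtop left',(345,110),53),('pad bottom',(322,222),7),('endstop low',(72,158),0)]:
    print(nm,plane('top',np.array(p)/3+[250,150],z).round(1))
for nm,p,z in [('endstop topL',(232,55),48),('endstop topR',(316,55),48),('endstop botL',(236,98),0),('endstop botR',(316,102),0),('hole',(279,396),49),('padTL',(218,194),53),('padTR',(312,200),53),('fence near bottom',(362,542),0),('fence near top',(372,505),40)]:
    print(nm,plane('side',np.array(p)/2.5+[280,190],z).round(1))
print('hole top',plane('top',np.array([590,197])/3+[250,150],49))
```

```text
side blank [[326, 190], [302, 241], [365, 280], [365, 190], [352, 222]]
[[496.6, 93.8, 38.0], [455.7, -74.2, 38.0], [566.3, -171.5, 38.0], [578.1, 97.7, 38.0], [548.3, -13.3, 38.0]] [118.9 172.9 147.3 269.4 115. ] [529.  -13.5  38. ]
side white 550.0 [[313.0, 288.0], [343.0, 288.0], [343.0, 312.0], [313.0, 312.0]] [[480.7, -208.5], [528.6, -206.6], [528.2, -258.0], [482.6, -259.7]]
side white 643.0 [[379.0, 336.0], [402.0, 336.0], [402.0, 375.0], [379.0, 375.0]] [[580.1, -303.0], [613.8, -302.0], [607.3, -370.1], [576.0, -370.8]]
side white 672.0 [[377.0, 313.0], [377.0, 269.0], [399.0, 269.0], [399.0, 313.0]] [[579.9, -258.2], [585.8, -159.9], [622.8, -158.5], [613.5, -257.1]]
side black 0.5 [420 213   2   2] [420.66666667 213.33333333]
side black 173.5 [384 301  18  22] [391.64 311.72]
top blank [[281, 219], [274, 261], [335, 269], [340, 228]]
[[545.7, -6.1, 38.0], [458.7, -9.1, 38.0], [461.3, -124.7, 38.0], [545.1, -121.8, 38.0]] [115.8  87.1 115.6  83.8] [502.7 -65.4  38. ]
top white 352.5 [[435.9, 219.8], [438.2, 205.7], [469.6, 210.7], [467.4, 224.9]] [[584.3, -300.2], [614.7, 
[... 367 characters left out ...]
280.29039981,  100.23182526]), np.float64(3.7443245804677043)) [[ 598.79234842 -280.34707816   99.        ]] [[ 603.00740749 -280.08899574   99.        ]]
fenceL top [[653.5  11.4  40. ]]
fenceR top [[ 633.9 -387.2   40. ]]
padtop left [[ 633.3 -157.8   53. ]]
pad bottom [[ 572.3 -153.8    7. ]]
endstop low [[595.5  20.4   0. ]]
endstop topL [[588.5   7.2  48. ]]
endstop topR [[654.1  10.3  48. ]]
endstop botL [[596.   14.5   0. ]]
endstop botR [[660.2  12.2   0. ]]
hole [[ 597.4 -321.9   49. ]]
padTL [[ 569.6 -157.1   53. ]]
padTR [[ 632.3 -160.6   53. ]]
fence near bottom [[ 644.9 -385.8    0. ]]
fence near top [[ 643.7 -387.7   40. ]]
hole top [[ 598.19803379 -320.45738941   49.        ]]
```

Run:
```python
from h import *
print('marker',plane('top',[[271,313],[336,318]],8).round(1).tolist(), plane('side',[[260,232],[255,277]],8).round(1).tolist())
print('bearing',plane('top',[[374,257]],15).round(1),plane('side',[[328,300]],15).round(1))
def pl(n,a,b):
    e,d=ray(n,[a,b]); nn=np.cross(d[0],d[1]); nn/=np.linalg.norm(nn); return nn,nn@e
# shelf lower front edge
for s in [((470,60),(600,210)),((463,22),(638,163))]:
  for t in [((5,88),(600,183)),((5,65),(400,118))]:
    n1,c1=pl('side',*s);n2,c2=pl('top',*t)
    for y in (0,-280):
        x=np.linalg.solve([[n1[0],n1[2]],[n2[0],n2[2]]],[c1-n1[1]*y,c2-n2[1]*y]); print(s,t,y,x.round(0))
```

```text
marker [[366.8, -18.7, 8.0], [376.8, -140.0, 8.0]] [[369.8, -14.1, 8.0], [376.0, -140.8, 8.0]]
bearing [[ 505.1 -194.7   15. ]] [[ 505.4 -197.8   15. ]]
((470, 60), (600, 210)) ((5, 88), (600, 183)) 0 [331. 697.]
((470, 60), (600, 210)) ((5, 88), (600, 183)) -280 [278. 769.]
((470, 60), (600, 210)) ((5, 65), (400, 118)) 0 [387. 647.]
((470, 60), (600, 210)) ((5, 65), (400, 118)) -280 [337. 717.]
((463, 22), (638, 163)) ((5, 88), (600, 183)) 0 [391. 600.]
((463, 22), (638, 163)) ((5, 88), (600, 183)) -280 [348. 657.]
((463, 22), (638, 163)) ((5, 65), (400, 118)) 0 [442. 568.]
((463, 22), (638, 163)) ((5, 65), (400, 118)) -280 [403. 623.]
```

Run:
```python
from h import *
im=cv2.imread('pics/side0.png')[0:300,400:640]; cv2.imwrite('pics/s1.png',cv2.resize(im,None,fx=2,fy=2))
```

```text
(no output)
```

View pics/s1.png

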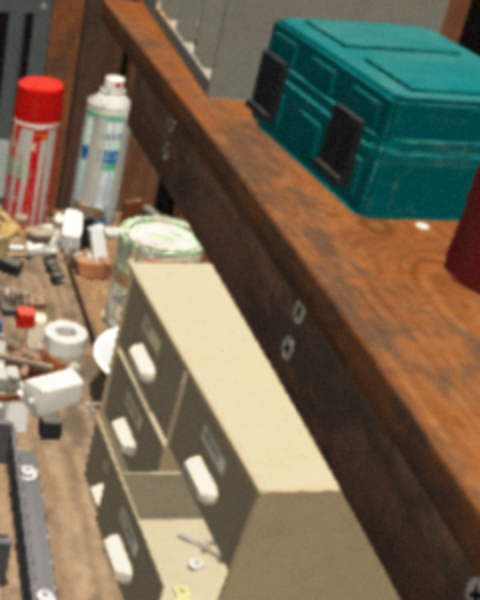

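Run:
```python
from h import *
def pl(n,a,b):
    e,d=ray(n,[a,b]); nn=np.cross(d[0],d[1]); nn/=np.linalg.norm(nn); return nn,nn@e
s=((452,2),(550,120))
for s in [((452,2),(550,120)),((550,120),(640,262))]:
  for t in [((5,88),(400,147)),((5,72),(400,127)),((5,58),(400,110))]:
    n1,c1=pl('side',*s);n2,c2=pl('top',*t)
    for y in (0,-280):
        x=np.linalg.solve([[n1[0],n1[2]],[n2[0],n2[2]]],[c1-n1[1]*y,c2-n2[1]*y]); print(s,t,y,x.round(0))
# cabinet front top corners z unknown
print([plane('side',[[530,245]],z).round(0).tolist() for z in (0,50,100,150,200)])
im=cv2.imread('pics/top0.png')[60:200,200:520]; cv2.imwrite('pics/t1.png',cv2.resize(im,None,fx=2.5,fy=2.5))
```

```text
((452, 2), (550, 120)) ((5, 88), (400, 147)) 0 [248. 830.]
((452, 2), (550, 120)) ((5, 88), (400, 147)) -280 [228. 854.]
((452, 2), (550, 120)) ((5, 72), (400, 127)) 0 [268. 812.]
((452, 2), (550, 120)) ((5, 72), (400, 127)) -280 [251. 833.]
((452, 2), (550, 120)) ((5, 58), (400, 110)) 0 [290. 791.]
((452, 2), (550, 120)) ((5, 58), (400, 110)) -280 [275. 811.]
((550, 120), (640, 262)) ((5, 88), (400, 147)) 0 [  93. 1077.]
((550, 120), (640, 262)) ((5, 88), (400, 147)) -280 [ 102. 1055.]
((550, 120), (640, 262)) ((5, 72), (400, 127)) 0 [  77. 1093.]
((550, 120), (640, 262)) ((5, 72), (400, 127)) -280 [  98. 1059.]
((550, 120), (640, 262)) ((5, 58), (400, 110)) 0 [  59. 1112.]
((550, 120), (640, 262)) ((5, 58), (400, 110)) -280 [  92. 1065.]
[[[904.0, -22.0, 0.0]], [[871.0, -83.0, 50.0]], [[838.0, -143.0, 100.0]], [[806.0, -204.0, 150.0]], [[773.0, -264.0, 200.0]]]
```

View pics/t1.png

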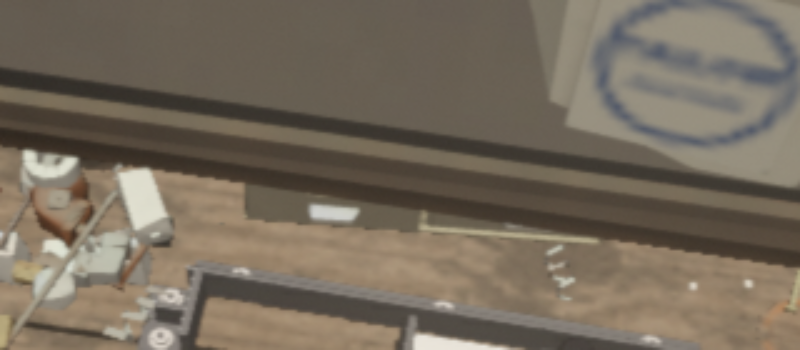

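Run:
```python
from h import *
for uv in ([320,145],[440,165],[320,120]):
    print(uv,[plane('top',[uv],z)[0].round(0).tolist() for z in (300,400,500,600,700,800)])
for P in ([700,0,400],[700,-280,450],[600,0,450]): print(P,proj('side',[P]))
```

```text
[320, 145] [[563.0, -80.0, 300.0], [502.0, -90.0, 400.0], [442.0, -100.0, 500.0], [381.0, -110.0, 600.0], [320.0, -119.0, 700.0], [260.0, -129.0, 800.0]]
[440, 165] [[557.0, -260.0, 300.0], [497.0, -245.0, 400.0], [437.0, -229.0, 500.0], [377.0, -214.0, 600.0], [318.0, -198.0, 700.0], [258.0, -182.0, 800.0]]
[320, 120] [[607.0, -73.0, 300.0], [540.0, -84.0, 400.0], [473.0, -95.0, 500.0], [406.0, -106.0, 600.0], [339.0, -116.0, 700.0], [273.0, -127.0, 800.0]]
[700, 0, 400] [[464.20148373  29.9835946 ]]
[700, -280, 450] [[530.43306284  63.21816833]]
[600, 0, 450] [[401.87076913  -7.29891769]]
```

Run:
```python
from h import *
for uv in ([452,2],[500,60],[550,120],[600,195],[640,262],[540,150]):
    e,d=ray('side',[uv]); 
    print(uv)
    for x in (550,600,650,700,750,800,900,1000):
        t=(x-e[0])/d[0][0]; P=e+t*d[0]; print(P.round(0),proj('top',[P])[0].round(0))
```

```text
[452, 2]
[ 550. -547.  566.] [785.  77.]
[ 600. -328.  516.] [542.  46.]
[ 650. -109.  465.] [353.  21.]
[700. 109. 415.] [204.   3.]
[750. 328. 364.] [ 83. -13.]
[800. 547. 314.] [-17. -25.]
[900. 985. 213.] [-173.  -44.]
[1000. 1423.  111.] [-287.  -58.]
[500, 60]
[ 550. -622.  568.] [866.  86.]
[ 600. -478.  519.] [679.  61.]
[ 650. -333.  469.] [531.  41.]
[ 700. -188.  420.] [413.  25.]
[750. -43. 371.] [315.  12.]
[800. 102. 322.] [234.   1.]
[900. 392. 223.] [106. -16.]
[1000.  681.  125.] [  9. -29.]
[550, 120]
[ 550. -665.  569.] [913.  91.]
[ 600. -563.  521.] [760.  69.]
[ 650. -460.  473.] [638.  51.]
[ 700. -358.  425.] [539.  37.]
[ 750. -255.  377.] [457.  25.]
[ 800. -152.  329.] [388.  16.]
[900.  53. 234.] [278.  -0.]
[1000.  258.  138.] [195. -12.]
[600, 195]
[ 550. -694.  568.] [943.  96.]
[ 600. -620.  519.] [813.  77.]
[ 650. -546.  470.] [709.  62.]
[ 700. -472.  422.] [624.  50.]
[ 750. -398.  373.] [554.  40.]
[ 800. -324.  324.] [495.  31.]
[ 900. -176.  226.] [400.  18.]
[1000.  -28.  128.] [328.   7.]
[640, 262]
[ 550. -712.  567.] [961.  99.]
[ 600. -655.  517.] [845.  82.]
[ 650. -598.  467.] [751.  69.]
[ 700. -541.  417.] [675.  58.]
[ 750. -484.  367.] [612.  49.]
[ 800. -427.  318.] [559.  42.]
[ 900. -314.  218.] [474.  30.]
[1000. -200.  118.] [410.  21.]
[540, 150]
[ 550. -665.  561.] [904.  96.]
[ 600. -562.  505.] [749.  78.]
[ 650. -459.  449.] [627.  64.]
[ 700. -356.  393.] [530.  53.]
[ 750. -253.  337.] [450.  44.]
[ 800. -150.  281.] [383.  37.]
[900.  56. 170.] [279.  25.]
[1000.  262.   58.] [201.  16.]
```

Request:
apply_moves --deltas '[0.04, -0.045, -0.01, 1.5, 0.05, 0.08, -0.09, -0.02, 3, 0.05, 0.12, -0.135, -0.03, 4.5, 0.05, 0.16, -0.18, -0.045, 6, 0.05, 0.185, -0.235, -0.06, 7.5, 0.05, 0.205, -0.29, -0.07, 9, 0.05, 0.22, -0.345, -0.08, 10.5, 0.05, 0.235, -0.4, -0.09, 12, 0.05, 0.25, -0.455, -0.1, 13.5, 0.05, 0.26, -0.51, -0.1, 13.7, 0.05]' --squeeze 40

```text
clock: 1.35
eef_pos: [412.4, 42.6, 149.5]
ee_rot: [0.015, 1.0, 0.0, -0.001]
ft_force: [2.0, -0.2, -0.0]
opening: 50.1
```

Request:
apply_moves --deltas '[0.006, -0.05, 0, 0, 0.05, 0.012, -0.1, 0, 0, 0.05, 0.012, -0.109, -0.02, 0, 0.05, 0.012, -0.109, -0.045, 0, 0.05, 0.012, -0.109, -0.07, 0, 0.05, 0.012, -0.109, -0.095, 0, 0.05, 0.012, -0.109, -0.11, 0, 0.05, 0.012, -0.109, -0.12, 0, 0.05, 0.012, -0.109, -0.124, 0, 0.05, 0.012, -0.109, -0.124, 0, 0.05]'

```text
clock: 2.6
eef_pos: [424.8, -64.6, 26.4]
ee_rot: [0.015, 1.0, 0.0, 0.0]
ft_force: [0.8, -0.6, 0.1]
opening: 50.1
```

Run:
```python
from h import *
for n in("side","top"): cv2.imwrite(f"pics/{n}1.png",cams.read_camera(n)[:,:,::-1])
s=robot.observe();print(s['eef_pos'],s['ft_force'],s['q'])
a=cv2.imread('pics/side1.png')[150:450,160:480]; b=cv2.imread('pics/top1.png')[120:360,160:480]
cv2.imwrite('pics/c1.png',np.hstack([cv2.resize(a,(400,375)),cv2.resize(b,(400,375)) if 0 else cv2.resize(b,(400,300),).copy() if 0 else cv2.copyMakeBorder(cv2.resize(b,(400,300)),0,75,0,0,0)]))
```

```text
[425.16073937 -64.7441407   26.79446965] [-0.65514955  1.11160213  0.42438057] [-3.38295728e-01  2.44622493e-01 -6.60618755e-01  6.64660897e-01
  9.86965927e-05 -3.08647388e-01]
```

View pics/c1.png

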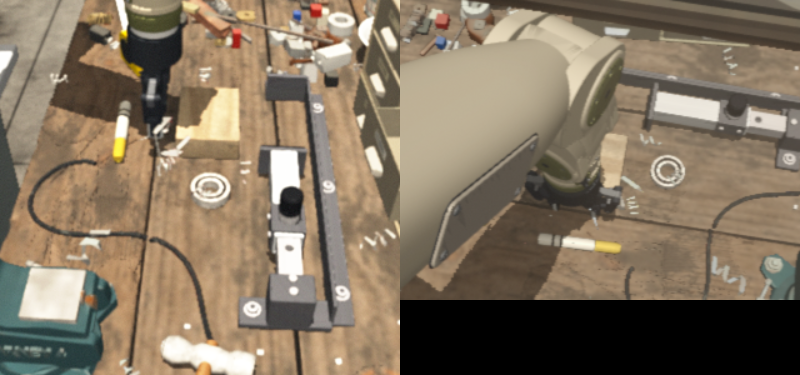

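Request:
apply_moves --deltas '[0.012, 0, 0, 0, 0.05, 0.022, 0, 0, 0, 0.05, 0.034, 0.001, 0, 0, 0.05, 0.046, 0.002, 0, 0, 0.05, 0.058, 0.003, 0, 0, 0.05, 0.07, 0.004, 0, 0, 0.05, 0.082, 0.005, 0, 0, 0.05, 0.094, 0.006, 0, 0, 0.05, 0.104, 0.007, 0, 0, 0.05, 0.112, 0.008, 0, 0, 0.05]'

```text
clock: 3.95
eef_pos: [537.4, -56.6, 26.2]
ee_rot: [0.015, 1.0, 0.0, -0.0]
ft_force: [-2.0, -1.0, 0.4]
opening: 49.8
```

Run:
```python
from h import *
for n in("side","top"): cv2.imwrite(f"pics/{n}2.png",cams.read_camera(n)[:,:,::-1])
s=robot.observe();print(s['eef_pos'],s['ft_force'])
a=cv2.imread('pics/side2.png')[150:390,280:480]; b=cv2.imread('pics/top2.png')[140:300,220:480]
cv2.imwrite('pics/c2.png',np.hstack([cv2.resize(a,(400,480)),cv2.copyMakeBorder(cv2.resize(b,(400,246)),0,234,0,0,0)]))
```

```text
[538.09415106 -56.59920568  26.44385828] [ 0.4202887   1.02020151 -0.01346734]
```

View pics/c2.png

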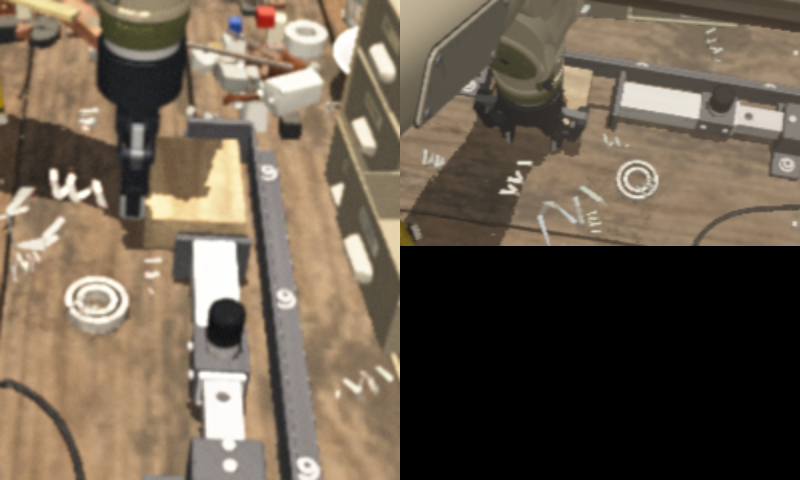

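Request:
apply_moves --deltas '[0.003, 0, 0, 0, 0.05, 0.006, 0, 0, 0, 0.05, 0.009, 0, 0, 0, 0.05, 0.011, 0, 0, 0, 0.05, 0.013, 0, 0, 0, 0.05, 0.014, 0, 0, 0, 0.05, 0.015, 0, 0, 0, 0.05, 0.016, 0, 0, 0, 0.05, 0.017, 0, 0, 0, 0.05, 0.018, 0, 0, 0, 0.05]'

```text
clock: 5.3
eef_pos: [550.6, -56.5, 25.9]
ee_rot: [0.015, 1.0, -0.0, -0.004]
ft_force: [-14.5, -1.2, 11.3]
opening: 49.9
```

Run:
```python
from h import *
for n in("side",): cv2.imwrite(f"pics/{n}3.png",cams.read_camera(n)[:,:,::-1])
s=robot.observe();print(s['eef_pos'],s['ft_force'])
a=cv2.imread('pics/side3.png')[180:300,320:450]
cv2.imwrite('pics/c3.png',cv2.resize(a,None,fx=4.5,fy=4.5,interpolation=cv2.INTER_CUBIC))
```

```text
[550.61552204 -56.45195507  25.88627895] [-12.66931409  -1.69272038  10.50521479]
```

View pics/c3.png

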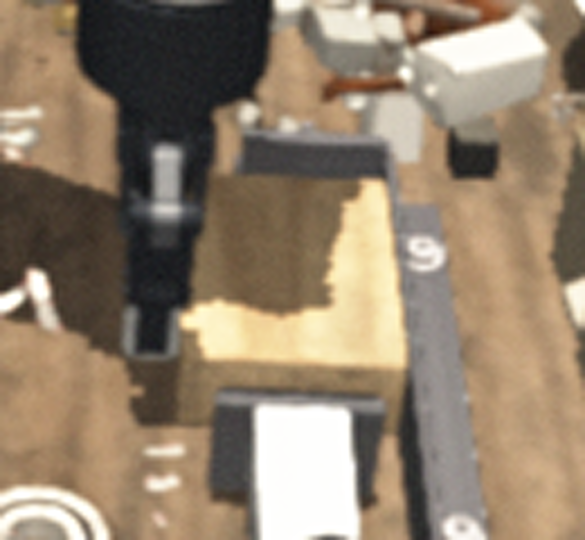

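Request:
apply_moves --deltas '[-0.008, 0, 0, 0, 0.05, -0.025, 0, 0, 0, 0.05, -0.035, 0, 0.03, 0, 0.06, -0.035, -0.01, 0.08, 0, 0.085, -0.025, -0.03, 0.13, 0, 0.085, -0.01, -0.075, 0.15, 0, 0.085, 0.01, -0.125, 0.15, 0, 0.085, 0.03, -0.175, 0.15, 0, 0.085, 0.045, -0.215, 0.15, 0, 0.085, 0.046, -0.2235, 0.145, 0, 0.085]'

```text
clock: 6.6
eef_pos: [602.4, -283.5, 171.1]
ee_rot: [0.016, 1.0, -0.001, 0.002]
ft_force: [-0.4, -0.2, -0.1]
opening: 84.9
```

Run:
```python
from h import *
for n in("side","top"): cv2.imwrite(f"pics/{n}4.png",cams.read_camera(n)[:,:,::-1])
s=robot.observe();print(s['eef_pos'],s['ft_force'])
a=cv2.imread('pics/side4.png')[140:440,280:480]; b=cv2.imread('pics/top4.png')[140:300,220:480]
cv2.imwrite('pics/c4.png',np.hstack([cv2.resize(a,(400,600)),cv2.copyMakeBorder(cv2.resize(b,(400,246)),0,354,0,0,0)]))
```

```text
[ 600.63908414 -280.87074737  170.12477195] [-0.29799841  0.6943882  -0.61705843]
```

View pics/c4.png

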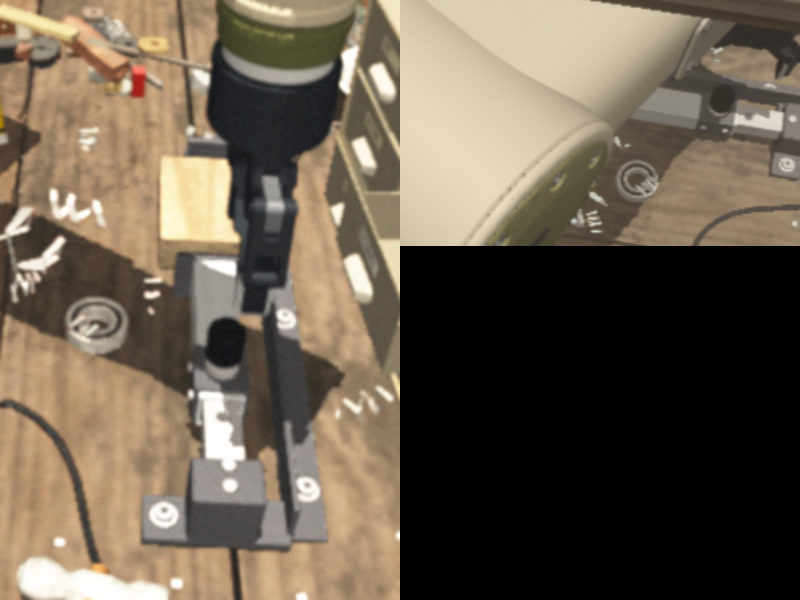

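Run:
```python
from h import *
for n in('side','top'): print(n,proj(n,[[600.5,-280,99],[600.5,-280,69],[600.6,-281,151]]).round(1).tolist())
for n,(x0,y0,x1,y1) in dict(side=(375,290,410,335),top=(415,185,445,220)).items():
    im=cv2.imread(f'pics/{n}0.png')[y0:y1,x0:x1].max(2)
    m=(im<45).astype(np.uint8); c=max(cv2.findContours(m,0,1)[0],key=cv2.contourArea); print(n,np.array(cv2.boundingRect(c))+[x0,y0,0,0])
```

```text
side [[395.2, 303.1], [392.9, 317.1], [399.6, 277.3]]
top [[430.5, 200.2], [427.6, 207.1], [436.6, 187.3]]
side [384 300  18  23]Traceback (most recent call last):
  File "<stdin>", line 5, in <module>
ValueError: max() iterable argument is empty
```

Run:
```python
from h import *
print(proj('side',[[600.6,-281-y,z] for y,z in ((45,164),(57,164),(57,180),(0,224),(45,200))]).round(1).tolist())
for n in("side",): cv2.imwrite(f"pics/{n}5.png",cams.read_camera(n)[:,:,::-1])
a=cv2.imread('pics/side5.png')[160:340,360:460]
cv2.imwrite('pics/c5.png',cv2.resize(a,None,fx=3.3,fy=3.3,interpolation=cv2.INTER_CUBIC))
s=robot.observe();print(s['eef_pos'],s['ee_rot'])
```

```text
[[404.1, 294.5], [405.1, 301.3], [406.7, 292.4], [406.3, 235.6], [407.7, 273.9]]
[ 600.41210856 -279.70249203  170.57204608] [ 1.49924755e-02  9.99887386e-01  5.75424659e-04 -3.31726804e-04]
```

View pics/c5.png

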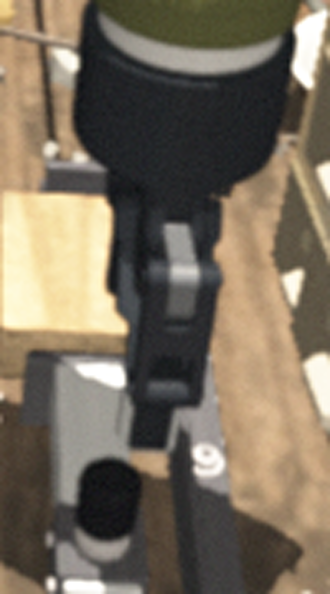

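Request:
apply_moves --deltas '[0, 0, -0.02, 0, 0.085, 0, 0, -0.04, 0, 0.085, 0, 0, -0.055, 0, 0.085, 0, 0, -0.068, 0, 0.085, 0, 0, -0.076, 0, 0.085, 0, 0, -0.081, 0, 0.085, 0, 0, -0.081, 0, 0.06, 0, 0, -0.081, 0, 0.045, 0, 0, -0.081, 0, 0.04, 0, 0, -0.081, 0, 0.036]' --squeeze 60

```text
clock: 8.0
eef_pos: [600.9, -280.3, 90.7]
ee_rot: [0.015, 1.0, -0.0, 0.0]
ft_force: [1.0, -0.2, 0.2]
opening: 35.8
```

Run:
```python
from h import *
for n in("side",): cv2.imwrite(f"pics/{n}6.png",cams.read_camera(n)[:,:,::-1])
a=cv2.imread('pics/side6.png')[200:380,340:460]
cv2.imwrite('pics/c6.png',cv2.resize(a,None,fx=3.3,fy=3.3,interpolation=cv2.INTER_CUBIC))
s=robot.observe();print(s['eef_pos'],s['ft_force'],s['opening'])
```

```text
[ 600.80911685 -280.21865547   90.55183896] [-0.60647998  0.29490012  0.04867999] 35.91051406184773
```

View pics/c6.png

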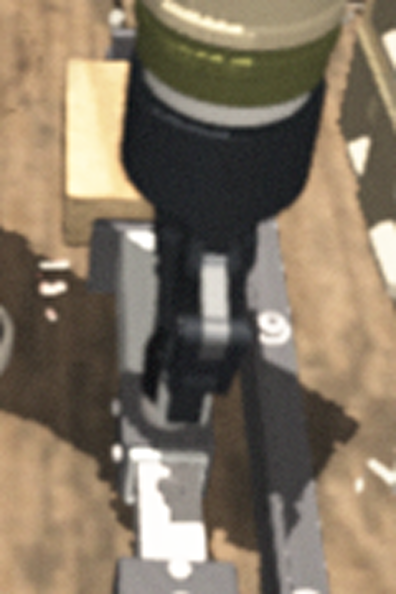

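Request:
apply_moves --deltas '[0, 0, 0, 0, 0.034, 0, 0, 0, 0, 0.032, 0, 0, 0, 0, 0.03, 0, 0, 0, 0, 0.028, 0, 0, 0, 0, 0.026, 0, 0, 0, 0, 0.02, 0, 0, 0, 0, 0.02, 0, 0, 0, 0, 0.02, 0, 0, 0, 0, 0.02, 0, 0, 0, 0, 0.02]' --squeeze 60

```text
clock: 9.3
eef_pos: [600.9, -280.4, 90.7]
ee_rot: [0.015, 1.0, -0.0, 0.0]
ft_force: [-1.8, -2.5, 4.0]
opening: 26.1
```

Request:
apply_moves --deltas '[0, 0, 0.002, 0, 0.02, 0, 0, 0.004, 0, 0.02, 0, 0, 0.006, 0, 0.02, 0, 0, 0.008, 0, 0.02, 0, 0, 0.01, 0, 0.02, 0, 0, 0.012, 0, 0.02, 0, 0, 0.013, 0, 0.02, 0, 0, 0.013, 0, 0.02, 0, 0, 0.013, 0, 0.02, 0, 0, 0.013, 0, 0.02]'

```text
clock: 10.55
eef_pos: [600.7, -279.8, 103.2]
ee_rot: [0.015, 1.0, 0.0, -0.0]
ft_force: [2.7, 1.1, -8.2]
opening: 26.4
```

Run:
```python
from h import *
for n in("side",): cv2.imwrite(f"pics/{n}7.png",cams.read_camera(n)[:,:,::-1])
a=cv2.imread('pics/side7.png')[200:380,340:460]
cv2.imwrite('pics/c7.png',cv2.resize(a,None,fx=3.3,fy=3.3,interpolation=cv2.INTER_CUBIC))
s=robot.observe();print(s['eef_pos'],s['ft_force'],s['ft_torque'],s['opening'])
```

```text
[ 600.6788357  -279.81944502  103.22723959] [ 3.7444052  -0.37413538 -7.28343563] [ 0.04956347 -0.6299775  -0.02137978] 26.454718928674367
```

View pics/c7.png

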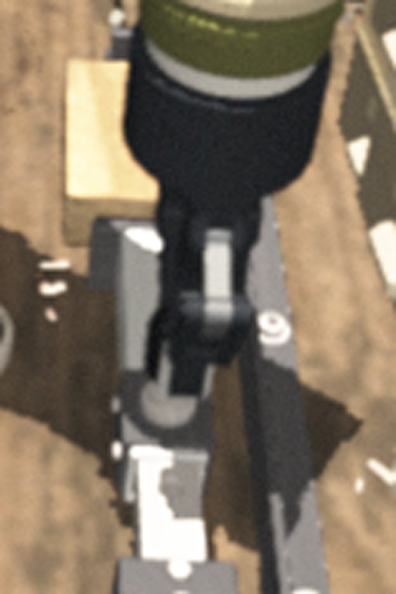

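Request:
apply_moves --deltas '[0.0001, 0.004, 0, 0, 0.02, 0.0002, 0.008, 0, 0, 0.02, 0.0004, 0.012, 0, 0, 0.02, 0.0005, 0.016, 0, 0, 0.02, 0.0006, 0.02, 0, 0, 0.02, 0.0007, 0.024, 0, 0, 0.02, 0.0008, 0.028, 0, 0, 0.02, 0.001, 0.032, 0, 0, 0.02, 0.0011, 0.036, 0, 0, 0.02, 0.0011, 0.038, 0, 0, 0.02]'

```text
clock: 11.85
eef_pos: [601.8, -242.5, 103.5]
ee_rot: [0.015, 1.0, -0.001, 0.0]
ft_force: [1.9, -6.0, -8.7]
opening: 26.3
```

Run:
```python
from h import *
for n in("side",): cv2.imwrite(f"pics/{n}8.png",cams.read_camera(n)[:,:,::-1])
a=cv2.imread('pics/side8.png')[180:360,320:460]
cv2.imwrite('pics/c8.png',cv2.resize(a,None,fx=3.3,fy=3.3,interpolation=cv2.INTER_CUBIC))
s=robot.observe();print(s['eef_pos'],s['ft_force'],s['ft_torque'],s['opening'])
```

```text
[ 601.85512338 -242.24444899  103.46489303] [ 2.26232639 -4.25627282 -7.47761521] [-0.98814787 -0.47049418 -0.05588248] 26.32665164854757
```

View pics/c8.png

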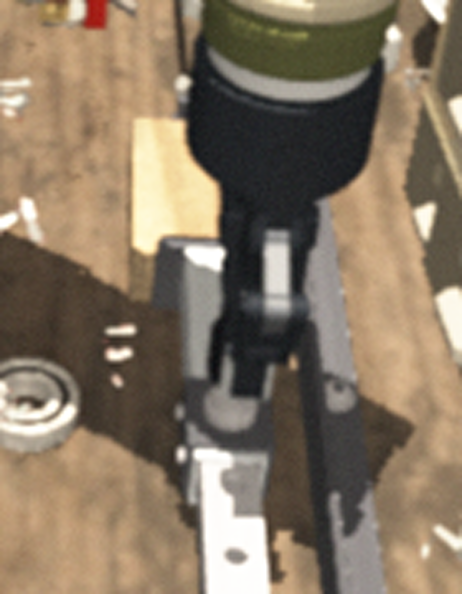

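Request:
apply_moves --deltas '[0.0001, 0.001, 0, 0, 0.02, 0.0001, 0.002, 0, 0, 0.02, 0.0001, 0.002, 0, 0, 0.02, 0.0001, 0.002, -0.002, 0, 0.02, 0.0001, 0.002, -0.004, 0, 0.02, 0.0001, 0.002, -0.006, 0, 0.02, 0.0001, 0.002, -0.008, 0, 0.02, 0.0001, 0.002, -0.01, 0, 0.02, 0.0001, 0.002, -0.012, 0, 0.02, 0.0001, 0.002, -0.013, 0, 0.02]'

```text
clock: 13.15
eef_pos: [602.0, -240.6, 90.7]
ee_rot: [0.015, 1.0, -0.0, 0.0]
ft_force: [-0.2, -4.8, 0.7]
opening: 26.0
```

Run:
```python
from h import *
s=robot.observe();print(s['eef_pos'],s['ft_force'],s['ft_torque'],s['opening'])
```

```text
[ 601.97582535 -240.5660872    90.70622697] [-0.17930469 -4.83964905  0.68715861] [-0.95095588 -0.02396446  0.04362282] 25.991016319201776
```

Request:
apply_moves --deltas '[0, 0, -0.0005, 0, 0.02, 0, 0, -0.001, 0, 0.02, 0, 0, -0.001, 0, 0.02, 0, 0, -0.001, 0, 0.02, 0, 0, -0.001, 0, 0.02, 0, 0, -0.001, 0, 0.02, 0, 0, -0.001, 0, 0.02, 0, 0, -0.001, 0, 0.02, 0, 0, -0.001, 0, 0.02, 0, 0, -0.001, 0, 0.02]'

```text
clock: 14.4
eef_pos: [602.1, -240.5, 90.7]
ee_rot: [0.015, 1.0, -0.001, 0.001]
ft_force: [-1.9, -4.9, 3.6]
opening: 26.5
```

Run:
```python
from h import *
for n in("side","top"): cv2.imwrite(f"pics/{n}9.png",cams.read_camera(n)[:,:,::-1])
a=cv2.imread('pics/side9.png')[170:350,320:460]; b=cv2.imread('pics/top9.png')[140:290,230:430]
cv2.imwrite('pics/c9.png',np.hstack([cv2.resize(a,(420,540),interpolation=cv2.INTER_CUBIC),cv2.copyMakeBorder(cv2.resize(b,(380,285)),0,255,0,0,0)]))
s=robot.observe();print(s['eef_pos'],s['ft_force'],s['ft_torque'],s['opening'])
```

```text
[ 602.09005313 -240.54600384   90.64616464] [-1.78304009 -4.46313952  4.63997418] [-0.94120203  0.44633614  0.03109064] 26.33713759336025
```

View pics/c9.png

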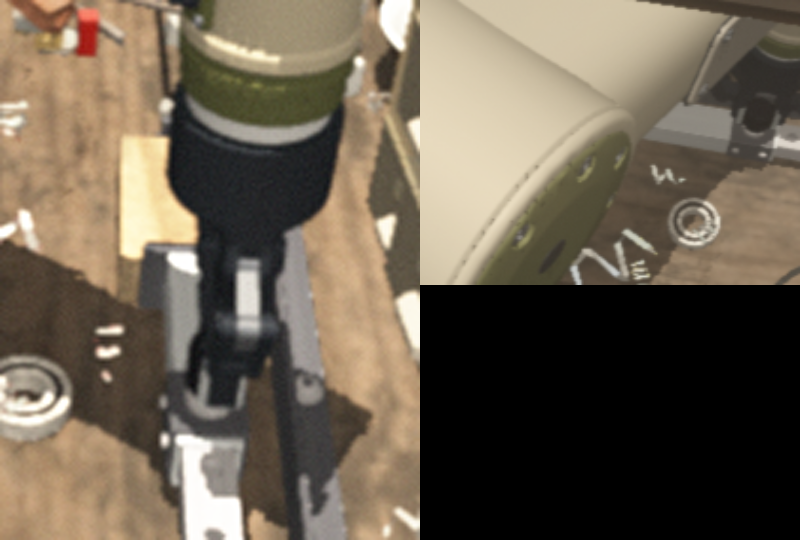

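```bash
python3 - <<'E'
from h import *
for n in (4,9):
    im=cv2.imread(f'pics/side{n}.png'); hsv=cv2.cvtColor(im,cv2.COLOR_BGR2HSV)
    m=((hsv[...,2]>165)&(hsv[...,1]>60)&(hsv[...,0]<30)).astype(np.uint8)*255
    m[:190]=0;m[300:]=0;m[:,:345]=0;m[:,450:]=0
    c=max(cv2.findContours(cv2.morphologyEx(m,cv2.MORPH_OPEN,np.ones((3,3))),0,1)[0],key=cv2.contourArea)
    pts=c[:,0]; ys=range(pts[:,1].min()+3,pts[:,1].max()-3)
    L=np.array([[np.where(m[y]>0)[0].min()-.5,y] for y in ys]); P=plane('side',L,38)
    f=np.polyfit(P[:,1],P[:,0],1); yend=plane('side',[[pts[:,0].min()+6,pts[:,1].max()+.5],[pts[:,0].min()+6,pts[:,1].min()-.5]],38)[:,1]
    print(n,'left edge x=%.1f+%.4f*(y+51)'%(np.polyval(f,-51),f[0]),'yends',yend.round(1))
    a=im[190:290,340:440]; cv2.imwrite(f'pics/b{n}.png',cv2.resize(a,None,fx=4,fy=4))
E
python3 -c "
import cv2,numpy as np
cv2.imwrite('pics/b.png',np.hstack([cv2.imread('pics/b4.png'),cv2.imread('pics/b9.png')]))"
```

```text
4 left edge x=535.4+0.0038*(y+51) yends [-173.6   98.1]
9 left edge x=528.3+-0.8041*(y+51) yends [-213.     4.5]
```

View pics/b.png

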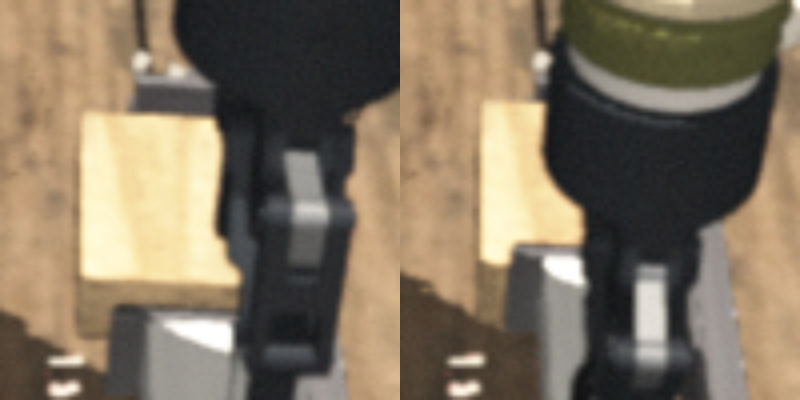

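Run:
```python
from h import *
for uv in ([361,218.2],[359.8,259.2],[360.2,215.5],[360,255.5]): print(plane('side',[uv],38).round(1))
# sub-pixel edge profile rows
for n in (4,9):
    im=cv2.imread(f'pics/side{n}.png').astype(float)[...,1]
    r=[]
    for y in range(222,252,3):
        g=np.diff(im[y,352:370]); i=g.argmax(); w=g[max(i-1,0):i+2]; r.append([352.5+ (w*np.arange(i-1,i+2)).sum()/w.sum(),y])
    P=plane('side',r,38); f=np.polyfit(P[:,1]+51,P[:,0],1); print(n,f, (P[:,0]-np.polyval(f,P[:,1]+51)).std())
```

```text
[[ 5.66e+02 -5.00e-01  3.80e+01]]
[[ 559.4 -119.6   38. ]]
[[564.8   8.2  38. ]]
[[ 560.1 -109.8   38. ]]
4 [4.23270010e-02 5.62053865e+02] 0.15967526299596868
9 [3.97157468e-02 5.61988920e+02] 0.12290119624027586
```

Run:
```python
from station import robot
print(robot.job_done()); s=robot.observe(); print(s['clock'],s['eef_pos'],s['ft_force'],s['opening'])
```

```text
the job is handed in; nothing more can be done
None
the job is handed in; nothing more can be done
```

The job is done and handed in at about 14.5 s, with the gripper still holding the knob.

I pushed the blank flat to the fence. I then gripped the knob, lifted the plunger about 12.5 mm, slid the section 40 mm towards the blank and lowered the pin.

**What my last checks showed:**
- **Pin:** The knob is back at its first height (90.7 mm against 90.6 to 90.7 mm before). It did not go lower under an extra 1 mm push down (about 4 N), so the pin is home. While it was lifted, the spring pulled about 7 to 8 N, as expected.
- **Section:** The tool moved 40 mm along the rail. It still pushes on the section with about 5 N towards the blank.
- **Blank:** The pad carried it about 9 mm along the fence to the end stop. Its free long side reads x = 562.0 mm before and after, so it stayed against the fence.
- **Other things:** The last pictures showed the bearing still in place. The marker was last seen, untouched, after the descent beside it. I did not check the tape again, but the arm never came near it.

**What disagreed or I could not confirm:**
- **Knob width:** The opening read 26 mm on the 28 mm knob. I put this down to the pads giving.
- **Rail direction:** The blank's edge gave a slope of 0.040 against 0.03 for the rail, which is within picture error.
- **Final fit:** The arm hid the end stop and most of the fence in the last pictures. The fit there rests on the positions and forces above.

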